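# Lay up a press pack on the screw table

## Task

First wind the screw table's handwheel clockwise until you feel its stop, then back it off about a quarter turn so that the screw does not jam. Then lay the press pack flat on the plate, one layer on another: the large two-flat wooden pad at the bottom, the aluminium disc on it and the small two-flat wooden pad on top, each centred on the plate to within a centimetre. Set the layers down rather than dropping them, leave everything else on the bench where it is, and let go of it all.

Things in the scene. Friction and masses are not known exactly. Their poses are not given: they have to be found in the camera images.
- wheel (a joint): the angle of the horizontal handwheel, in radians, growing as it turns clockwise seen from above. It turns stiffly but evenly (about 4 N at the handle, some more when turned fast), stays where it is left, and ends at a hard stop, which is felt, not marked, 1.05 to 1.7 turns clockwise from where it starts. One clockwise turn lowers the plate by 10 mm
- wheel_axis (a point): the point on the vertical axis of the handwheel (a black rim 130 mm over all with three spokes, on a yellow gearbox at one end of the screw table) at the height of the rim's middle, 102 mm above the bench. The rim's top is 109 mm above the bench, the steel hub's 112 mm. The axis is 190 mm from the plate's centre, in the horizontal
- handle_center (a point): centre (half-way up) of the upright black crank handle on the wheel's rim: a round sleeve 24 mm in diameter and 62 mm tall, from 110 to 172 mm above the bench, that spins freely on its own pin, so that it can be held in a gripper of constant heading while it is led round. It goes round the wheel axis on a circle of 58 mm radius
- platen_top (a point): centre of the top face of the plate, a square of steel 150 x 150 mm, 12 mm thick, at the other end of the screw table; x and y along its sides, z up. It goes down and up with the handwheel; at the stop its top is 66 mm above the bench. The table's base is 160 x 360 mm and 18 mm high
- base_pad_center (a point): centre (half-way up) of the large wooden pad: a disc 112 mm in diameter and 24 mm thick with two parallel flats cut off it, 68 mm apart; x runs along the flats, y across them (the 68 mm to grasp), z up
- blank_center (a point): centre (half-way up) of the plain round aluminium disc, 64 mm in diameter and 14 mm thick; z up. The steel block stands close beside it
- top_pad_center (a point): centre (half-way up) of the small wooden pad: a disc 86 mm in diameter and 20 mm thick with two parallel flats 58 mm apart; x runs along the flats, y across them (the 58 mm to grasp), z up. The tin stands close to one of its round ends
- spare_disc_center (a point): centre (half-way up) of a spare wooden disc, fully round, 84 mm in diameter and 18 mm thick: not needed, to be left where it lies
- tin_center (a point): centre (half-way up) of a small upright steel tin, 42 mm in diameter and 68 mm tall, to be left alone
- block_center (a point): centre (half-way up) of a dark steel block, 30 mm (x) by 50 mm (y) by 30 mm high, to be left alone
- glue: a white glue bottle, 50 mm in diameter and 135 mm tall, standing in the middle of the discs; origin at the centre of its underside; to be left alone
- hammer: a hammer lying to the right of the discs; its origin is on the bench beneath it; to be left alone
- pot: an open steel pot 76 mm in diameter and 90 mm tall beyond the screw table; origin at the centre of its underside; to be left alone
Things that resemble listed ones, but are neither listed nor needed, are in the scene too. What is shaped like the part that bears top_pad_center but purple or turquoise is not meant.

How it is judged:
By the outcome, as a careful person would: the job done as asked, in the order asked, and still so for the second after the job is handed in, with the robot touching nothing.
It also fails if it takes over 72 s, if anything falls off the work surface, if the arm or the gripper's body presses on something with over 40 N, if the wrist force passes 120 N, or if a joint passes its speed limit or range.

## Robot

A 7-joint arm with a two-finger parallel gripper is mounted at the origin on the work surface. World frame = base frame: x ahead of the robot, y to its left, z up, the work surface at z = 0. Lengths are in m, angles in rad, forces in N, time in s.
With the tool pointing down it reaches from about 0.425 to 0.925 m from the base axis. Payload 6.8 kg.
Tool frame: the origin (TCP) lies midway between the tips of the shut fingers; the grasp point (between the pads) lies 19 mm behind it; z points along the fingers, y is the line along which they close (so a half turn about z gives the same grasp; the last joint's range is limited). The gripper opens to 88 mm and grips with 3 to 60 N. Pads are 20 mm wide; open, the fingers measure 115 mm over their backs; the gripper's body (75 mm by 178 mm) begins 61 mm behind the grasp point.
Start: joints at [-1.434, 0.477, 0.022, 1.555, -0.011, 1.109, -0.083], TCP at [0.164, 0.655, 0.223] pointing down, gripper open.
Joint ranges: [-2.96, 2.96], [-0.34, 2.1], [-1.41, 1.46], [0.24, 2.44], [-1.37, 4.51], [0.17, 1.92], [-2.96, 2.96]. Speed limits (rad/s): [2.39, 2.39, 3.14, 3.14, 3.14, 3.14, 3.14].

## Interface

Orientations are given as a 3x3 rotation matrix whose columns are the frame's x, y, z axes.
In Python, from plant import state, capture, camera_model, hand_in gives the robot as it stands.
- The arm moves only by the shell command python3 -m inch 'ROWS' [FORCE]. ROWS is JSON, one flat list of numbers, 5 for each row, row after row: the shift along the tool's x, y, z in m, then the turn about the tool's z in rad, then the finger opening in m, from 0 to 0.0878. In form: [x, y, z, spin, gripper, x, y, z, spin, gripper, ...]. A call has 1 to 20 rows; each row is the pose to reach, as a shift and turn from the pose commanded when the call began, along the tool's axes at that moment; what a row does not reach only later rows make up. A row lasts 1/8 s, in which the tool goes at most 62.5 mm and 10.7 degrees, less where a joint would pass 70% of its speed; a pose out of reach is approached as far as the arm can. A call with a gripper value outside its range is refused whole. The fingers move at their own pace and stop on an object; FORCE is the grip in N (left out, the last holds). Time passes only in rows, so rows that repeat a pose let the fingers close. It gives the time, the measured TCP pose, the force, the opening and the grip force at its end, in the units of the state.
- state(): the state, without advancing time (a new reading comes with each control period).
- capture(name): name is "scene" or "side" or "wrist"; returns (picture, depth): 420x560x3 uint8, red, green, blue; 420x560 float32, m along the optical axis (not along the pixel's ray), 0 where there is no reading.
- camera_model(name): a dict with "K" (3x3 intrinsics, pixels), "k1" (the pictures are not rectified: a ray, as slopes to the right and down, at radius r is drawn at 1 + k1 r^2 times it, then the intrinsics apply), "rvec" (rotation vector, rad) and "tvec" (3), from world to camera coordinates, as OpenCV has them; the wrist camera has in their place "tool_from_camera" (4x4, takes a point from camera to tool coordinates, whose origin is the TCP and whose axes are the flange's). Camera axes: x right, y down, z forward; pixel columns grow to the right and rows downward; lengths in m; the calibration is good to about 2 mm. A picture is of the moment at which its call begins: read the wrist's pose just before it. camera_model takes no time and is no camera call.
- hand_in(): hands the job in; it is judged then, once.
The state is a dict: "time_s": time; "qpos": joint angles; "joint_vel": joint speeds; "joint_torque": joint torques, N m; "position": TCP position; "orientation": TCP orientation; "wrist_force": force on the tool from outside, world axes, zero at the start; "moment": the same for the moment, N m; "opening": finger opening in m; "finger_force": force on a finger pad.
Only numpy, scipy, OpenCV 4.12 (cv2) and the standard library are available. Lean on these libraries where they do the work, as an engineer would, in place of code of your own. Each camera call takes 0.05 s, during which the arm holds its last target. There are 200 camera calls.

## Working session

There is one attempt and no reset: what is moved stays moved. The work goes in short steps, Python scripts to look and compute and a shell command to move; the robot and the scene stay as the last step left them, time stands still between calls to the robot, and variables do not carry over. Pictures are saved under pics/ and viewed, at most 10 in all, crops included, and the job is handed in when it is done.

```bash
ls; mkdir -p pics
cat > h.py <<'E'
import numpy as np, cv2
from plant import state, capture, camera_model, hand_in
def cam(name, st=None):
    m=camera_model(name); K=np.array(m["K"],float); k1=m["k1"]
    if name=="wrist":
        T=np.eye(4); T[:3,:3]=np.array(st["orientation"]); T[:3,3]=st["position"]
        W=T@np.array(m["tool_from_camera"]); R=W[:3,:3]; c=W[:3,3]   # world from cam
    else:
        Rc=cv2.Rodrigues(np.array(m["rvec"],float))[0]; R=Rc.T; c=-Rc.T@np.array(m["tvec"],float).ravel()
    return K,k1,R,c
def rays(C,uv):
    K,k1,R,c=C; uv=np.asarray(uv,float).reshape(-1,1,2)
    n=cv2.undistortPoints(uv,K,np.array([k1,0,0,0.])).reshape(-1,2)
    return np.c_[n,np.ones(len(n))]@R.T
def onplane(C,uv,z):
    d=rays(C,uv); c=C[3]; return c+d*((z-c[2])/d[:,2])[:,None]
def cloud(C,depth):
    v,u=np.mgrid[:depth.shape[0],:depth.shape[1]]
    d=rays(C,np.c_[u.ravel(),v.ravel()]); P=C[3]+d*depth.ravel()[:,None]
    P[depth.ravel()==0]=np.nan
    return P.reshape(*depth.shape,3)
def shot(name,fn=None):
    st=state(); p,d=capture(name); C=cam(name,st)
    if fn: cv2.imwrite("pics/"+fn,p[:,:,::-1])
    np.savez("last_%s.npz"%name,p=p,d=d,K=C[0],k1=C[1],R=C[2],c=C[3])
    return p,d,C
def load(name):
    z=np.load("last_%s.npz"%name); return z["p"],z["d"],(z["K"],float(z["k1"]),z["R"],z["c"])
E
python3 - <<'E'
from h import *
s=state(); print({k:np.round(v,3).tolist() for k,v in s.items()})
for n in("scene","side","wrist"):
    p,d,C=shot(n,n+"0.png"); print(n,C[3],C[2][:,2],(d>0).mean(), d[d>0].min() if (d>0).any() else 0,d.max())
E
```

```text
pics
{'time_s': 0.0, 'qpos': [-1.434, 0.478, 0.022, 1.556, -0.012, 1.109, -0.083], 'joint_vel': [0.001, 0.002, 0.001, 0.002, 0.001, 0.001, 0.0], 'joint_torque': [-0.0, -58.288, 1.535, -27.259, -0.054, 0.017, 0.0], 'position': [0.163, 0.654, 0.222], 'orientation': [[-0.97, 0.242, -0.0], [0.242, 0.97, -0.002], [-0.0, -0.002, -1.0]], 'wrist_force': [-0.223, -0.521, -0.217], 'moment': [-0.03, 0.047, 0.018], 'finger_force': 0.0, 'opening': 0.088}
scene [ 1.35650304 -0.66460288  0.81859797] [-0.68272064  0.47335569 -0.55662098] 0.9880739795918367 0.7941035 3.9998481
side [ 0.13006077 -0.88596723  0.88477721] [ 0.31415486  0.67214915 -0.6704642 ] 0.9960586734693877 0.6695922 3.707253
wrist [0.09914769 0.67029156 0.38370785] [ 0.23452459 -0.0607971  -0.97020716] 0.971530612244898 0.050000485 1.2519978
```

View pics/scene0.png

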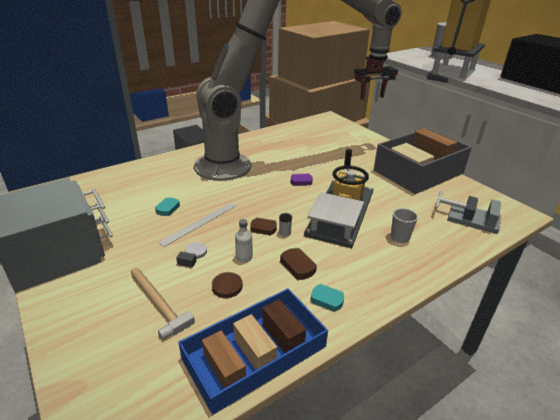

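View pics/side0.png

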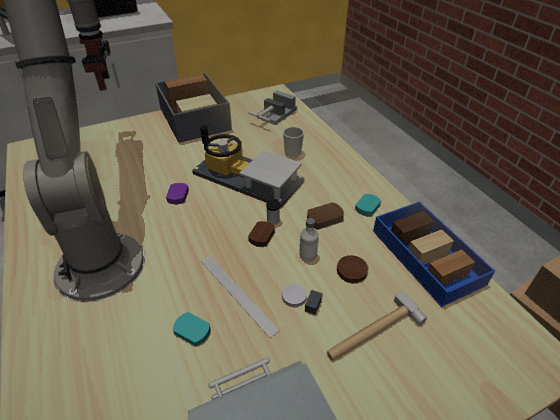

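The scene view shows the wheel at (350,175), plate (338,207), large pad (298,262), small pad (262,226) with the tin (285,224), disc (195,250) with the block (186,258), spare disc (227,284) and bottle (243,242). The side view shows the same things: wheel (222,148), plate (271,175), large pad (325,215), small pad (261,233), disc (294,295), spare disc (352,268).

```bash
cat > m.py <<'E'
from h import *
S={"scene":dict(plate=(338,207),big=(298,260),small=(262,225),disc=(196,249),spare=(227,283),tin=(285,217),block=(186,256),bottle=(243,245)),
   "side":dict(plate=(271,172),big=(325,213),small=(262,231),disc=(294,294),spare=(352,266),tin=(274,203),block=(313,298))}
H=dict(big=.024,small=.020,disc=.014,spare=.018,tin=.068,block=.030)
for n in S:
    p,d,C=load(n); P=cloud(C,d)
    for k,(u,v) in S[n].items():
        z0=np.nanmedian(P[v-2:v+3,u-2:u+3,2])
        m=(abs(P[...,2]-z0)<.006).astype(np.uint8)
        _,lab=cv2.connectedComponents(m); q=lab==lab[v,u]
        X=P[q][:,:2]
        if lab[v,u]==0 : print(n,k,'none');continue
        hull=cv2.convexHull((X*1000).astype(np.float32)); 
        (c,wh,a)=cv2.minAreaRect(hull)
        print(n,k,"z",round(float(z0),4),H.get(k),"rect c",np.round(c,1),"wh",np.round(wh,1),"ang",round(a,1),"mec",np.round(cv2.minEnclosingCircle(hull)[0],1),q.sum())
E
python3 m.py
```

```text
scene plate z 0.0803 None rect c [575.  114.8] wh [150.  154.5] ang 34.7 mec [574.9 114. ] 1278
scene big z 0.0247 0.024 rect c [660.3 -98.9] wh [ 70.2 112.9] ang 87.7 mec [ 660.5 -100.2] 615
scene small z 0.0205 0.02 rect c [453.2 -85.7] wh [85.9 63.5] ang 43.8 mec [452.8 -86.9] 295
scene disc z 0.0136 0.014 rect c [ 439.4 -317. ] wh [62.2 57.3] ang 33.4 mec [ 442.1 -319. ] 224
scene spare z 0.0183 0.018 rect c [ 622.1 -313. ] wh [82.6 83. ] ang 7.0 mec [ 620.9 -313.4] 567
scene tin z 0.0684 0.068 rect c [512.3 -41.8] wh [38.1 38.4] ang 54.9 mec [512.1 -41. ] 97
scene block z 0.03 0.03 rect c [ 472.6 -365.6] wh [50.7 32.2] ang 40.3 mec [ 473.6 -366.2] 144
scene bottle z 0.0669 None rect c [ 553.8 -220.4] wh [46.7 18.9] ang 53.7 mec [ 546.3 -214.9] 60
side plate z 0.0791 None rect c [572.7 112.1] wh [153.6 151.8] ang 33.8 mec [572.6 111.3] 1319
side big z 0.0233 0.024 rect c [ 659.8 -101.3] wh [ 73.6 110.5] ang 87.3 mec [ 660.2 -101.6] 544
side small z 0.0189 0.02 rect c [463.  -76.4] wh [117.2  60.1] ang 42.5 mec [466.9 -78.2] 452
side disc z 0.0128 0.014 rect c [ 439.5 -322.9] wh [64.1 61.4] ang 61.9 mec [ 439.6 -323.2] 430
side spare z 0.0171 0.018 rect c [ 620.7 -314.7] wh [84.4 82. ] ang 29.3 mec [ 621.4 -314.5] 629
side tin z 0.0669 0.068 rect c [508.6 -42.7] wh [40.5 38.7] ang 64.6 mec [508.5 -41.9] 118
side block z 0.0289 0.03 rect c [ 470.3 -368.4] wh [50.3 30.2] ang 42.4 mec [ 470.1 -367.7] 220
```

Run:
```python
from h import *
for n in("scene","side"):
    p,d,C=load(n); P=cloud(C,d); x,y,z=P[...,0],P[...,1],P[...,2]
    near=np.hypot(x-.574,y-.113)<.30
    q=near&(z>.130)&(z<.18); X=P[q]; t=X[X[:,2]>.166]
    print(n,"handle body",len(X),np.median(X,0).round(4),"top",len(t),t.mean(0).round(4) if len(t) else'', X.min(0).round(3),X.max(0).round(3))
    r=near&(z>.104)&(z<.1125); X=P[r][:,:2].astype(np.float32)*1000
    _,l=cv2.connectedComponents(r.astype(np.uint8)); 
    (c,R)=cv2.minEnclosingCircle(X); print("rim",len(X),np.round(c,1),R, cv2.minAreaRect(X))
for a in (34.3,):
  u=np.array([np.cos(np.radians(a)),np.sin(np.radians(a))]);w=np.array([-u[1],u[0]])
  for e in(u,-u,w,-w): print((np.array([.574,.113])+.19*e).round(4))
```

```text
scene handle body 83 [0.4231 0.2933 0.1555] top 23 [0.42   0.2968 0.1714] [0.407 0.286 0.13 ] [0.432 0.311 0.175]
rim 296 [468.6 268.2] 65.8961410522461 ((470.3125, 269.6310119628906), (123.3431625366211, 127.44480895996094), 49.418540954589844)
side handle body 96 [0.4138 0.2914 0.1563] top 30 [0.4146 0.2952 0.1705] [0.404 0.285 0.131] [0.427 0.309 0.174]
rim 324 [466.5 269.4] 65.35466003417969 ((466.6572265625, 264.9494934082031), (124.11837768554688, 122.31781005859375), 36.23934555053711)
[0.731  0.2201]
[0.417  0.0059]
[0.4669 0.27  ]
[ 0.6811 -0.044 ]
```

```bash
python3 -m inch '[-0.166,-0.143,0,0,0.0878, -0.332,-0.285,0,0,0.0878, -0.332,-0.285,0,0,0.0878, -0.332,-0.285,0,0,0.0878, -0.332,-0.285,0,0,0.0878, -0.332,-0.285,0,0,0.0878, -0.332,-0.285,0,0,0.0878, -0.332,-0.285,0,0,0.0878, -0.332,-0.285,0,0,0.0878, -0.332,-0.285,0,0,0.0878]' 30
python3 - <<'E'
from h import *
s=state(); print({k:np.round(s[k],3).tolist() for k in('time_s','qpos','position','orientation')})
p,d,C=shot("wrist","w1.png"); P=cloud(C,d); z=P[...,2]; x,y=P[...,0],P[...,1]
q=(z>.16)&(z<.18)&(np.hypot(x-.467,y-.269)<.1); X=P[q]; print(len(X)); 
if len(X): print(np.median(X,0),X.min(0),X.max(0),cv2.minEnclosingCircle((X[:,:2]*1000).astype(np.float32)))
q=(z>.1)&(z<.1125)&(np.hypot(x-.467,y-.269)<.1); X=P[q];print(len(X),cv2.minEnclosingCircle((X[:,:2]*1000).astype(np.float32)))
E
```

```text
time_s: 1.4
position: [0.4156, 0.2994, 0.2225]
orientation: [[-0.971, 0.24, -0.0], [0.24, 0.971, 0.0], [0.001, 0.0, -1.0]]
wrist_force: [0.3, 0.4, -0.6]
opening: 0.0879
finger_force: 0.0
{'time_s': 1.4, 'qpos': [-0.903, 0.208, 0.181, 1.95, -0.045, 0.988, 0.629], 'position': [0.416, 0.299, 0.223], 'orientation': [[-0.971, 0.24, -0.0], [0.24, 0.971, 0.0], [0.001, 0.0, -1.0]]}
991
[0.41227266 0.29817417 0.17143292] [0.40177495 0.28605947 0.16000807] [0.42547279 0.30964868 0.17361143] ((413.7930603027344, 297.9848327636719), 12.020819664001465)
5175 ((462.07196044921875, 270.08294677734375), 64.91766357421875)
```

View pics/w1.png

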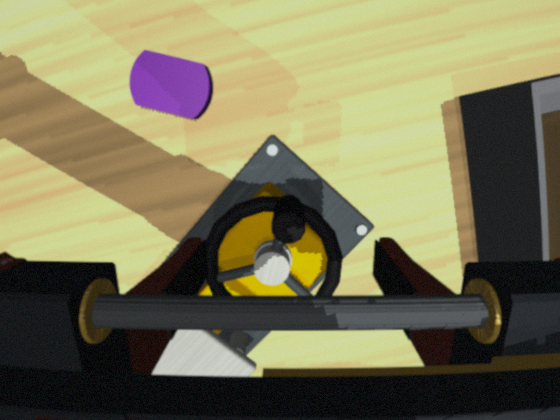

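The wrist view shows the wheel at (272,262), its handle at (289,218), and the open fingers on either side.

```bash
python3 -m inch '[0,-0.002,0.05,0,0.0878, 0,-0.002,0.0975,0,0.0878, 0,-0.002,0.0975,0,0.06, 0,-0.002,0.0975,0,0.022, 0,-0.002,0.0975,0,0.015, 0,-0.002,0.0975,0,0.015, 0,-0.002,0.0975,0,0.015, 0,-0.002,0.0975,0,0.015, 0,-0.002,0.0975,0,0.015]' 30
cat > arc.py <<'E'
# rows (tool x,y) for an arc about the axis: python3 arc.py a_start_deg a_to_deg n  (angles clockwise from start)
import sys; from h import *
A=np.array([float(sys.argv[4]),float(sys.argv[5])]) if len(sys.argv)>4 else np.array([.466,.2695])
s=state(); R=np.array(s["orientation"])[:2,:2]; th0=np.radians(151.4); r=.058
f=lambda a: A+r*np.array([np.cos(th0-a),np.sin(th0-a)])
a0,a1,n=float(sys.argv[1]),float(sys.argv[2]),int(sys.argv[3])
for a in np.linspace(a0,a1,n+1)[1:]:
    d=R.T@(f(np.radians(a))-f(np.radians(a0))); print("%.1f: %.4f,%.4f"%(a,*d))
E
python3 arc.py 0 180 12; python3 -c "
from h import *
print(np.degrees(np.arctan2(.297-.2695,.4155-.466)))"
```

```text
time_s: 2.58
position: [0.4164, 0.2968, 0.1254]
orientation: [[-0.97, 0.242, 0.001], [0.242, 0.97, 0.001], [-0.0, 0.001, -1.0]]
wrist_force: [1.3, 2.0, -0.7]
opening: 0.0236
finger_force: 30.0
15.0: -0.0057,0.0140
30.0: -0.0148,0.0261
45.0: -0.0268,0.0354
60.0: -0.0407,0.0413
75.0: -0.0557,0.0434
90.0: -0.0707,0.0415
105.0: -0.0848,0.0358
120.0: -0.0968,0.0267
135.0: -0.1061,0.0148
150.0: -0.1120,0.0008
165.0: -0.1141,-0.0142
180.0: -0.1123,-0.0292
151.42930145153346
```

```bash
python3 -m inch '[-0.0057,0.014,0,0,0.015, -0.0148,0.0261,0,0,0.015, -0.0268,0.0354,0,0,0.015, -0.0407,0.0413,0,0,0.015, -0.0557,0.0434,0,0,0.015, -0.0707,0.0415,0,0,0.015]'; python3 arc.py 90 330 16
```

```text
time_s: 3.32
position: [0.4942, 0.3213, 0.1253]
orientation: [[-0.971, 0.24, -0.001], [0.24, 0.971, 0.002], [0.002, 0.001, -1.0]]
wrist_force: [-3.8, 2.5, 4.8]
opening: 0.0235
finger_force: 30.0
105.0: -0.0140,-0.0057
120.0: -0.0261,-0.0149
135.0: -0.0354,-0.0268
150.0: -0.0412,-0.0408
165.0: -0.0433,-0.0558
180.0: -0.0414,-0.0708
195.0: -0.0357,-0.0848
210.0: -0.0265,-0.0969
225.0: -0.0145,-0.1062
240.0: -0.0006,-0.1120
255.0: 0.0144,-0.1141
270.0: 0.0294,-0.1122
285.0: 0.0435,-0.1065
300.0: 0.0555,-0.0973
315.0: 0.0648,-0.0854
330.0: 0.0707,-0.0714
```

```bash
python3 -m inch '[-0.014,-0.0057,0,0,0.015, -0.0261,-0.0149,0,0,0.015, -0.0354,-0.0268,0,0,0.015, -0.0412,-0.0408,0,0,0.015, -0.0433,-0.0558,0,0,0.015, -0.0414,-0.0708,0,0,0.015, -0.0357,-0.0848,0,0,0.015, -0.0265,-0.0969,0,0,0.015, -0.0145,-0.1062,0,0,0.015, -0.0006,-0.112,0,0,0.015, 0.0144,-0.1141,0,0,0.015, 0.0294,-0.1122,0,0,0.015, 0.0435,-0.1065,0,0,0.015, 0.0555,-0.0973,0,0,0.015, 0.0648,-0.0854,0,0,0.015, 0.0707,-0.0714,0,0,0.015]'; python3 arc.py 330 375 3;  python3 arc.py 375 435 6
```

```text
time_s: 5.32
position: [0.4098, 0.2641, 0.1253]
orientation: [[-0.97, 0.245, 0.001], [0.245, 0.97, -0.003], [-0.002, -0.002, -1.0]]
wrist_force: [6.3, -4.3, 2.7]
opening: 0.0234
finger_force: 30.0
345.0: 0.0021,0.0150
360.0: 0.0003,0.0300
375.0: -0.0054,0.0441
385.0: -0.0057,0.0083
395.0: -0.0128,0.0156
405.0: -0.0210,0.0214
415.0: -0.0301,0.0258
425.0: -0.0399,0.0285
435.0: -0.0499,0.0295
```

```bash
python3 -m inch '[0.0021,0.015,0,0,0.015, 0.0003,0.030,0,0,0.015, -0.0054,0.0441,0,0,0.015]'; python3 -m inch '[-0.0057,0.0083,0,0,0.015, -0.0128,0.0156,0,0,0.015]'; python3 -m inch '[-0.0071,0.0073,0,0,0.015,-0.0153,0.0131,0,0,0.015]'
```

```text
time_s: 5.7
position: [0.4231, 0.3068, 0.1252]
orientation: [[-0.97, 0.243, -0.003], [0.243, 0.97, -0.003], [0.003, -0.004, -1.0]]
wrist_force: [-4.6, -2.6, 9.6]
opening: 0.0237
finger_force: 30.0
time_s: 5.95
position: [0.4392, 0.3201, 0.1253]
orientation: [[-0.97, 0.242, -0.003], [0.242, 0.97, -0.001], [0.003, -0.002, -1.0]]
wrist_force: [-6.2, 1.4, 7.2]
opening: 0.0236
finger_force: 30.0
time_s: 6.2
position: [0.4582, 0.327, 0.1252]
orientation: [[-0.97, 0.243, -0.002], [0.243, 0.97, -0.003], [0.002, -0.004, -1.0]]
wrist_force: [-4.1, -5.2, 9.4]
opening: 0.024
finger_force: 30.0
```

```bash
for a in 405 425 445 465 485 505 525 545 565 585; do echo from $a; python3 arc.py $a $((a+20)) 2; done
```

```text
from 405
415.0: -0.0091,0.0043
425.0: -0.0189,0.0070
from 425
435.0: -0.0101,0.0010
445.0: -0.0201,0.0002
from 445
455.0: -0.0098,-0.0025
465.0: -0.0190,-0.0067
from 465
475.0: -0.0083,-0.0057
485.0: -0.0155,-0.0128
from 485
495.0: -0.0059,-0.0082
505.0: -0.0102,-0.0174
from 505
515.0: -0.0027,-0.0097
525.0: -0.0037,-0.0198
from 525
535.0: 0.0008,-0.0101
545.0: 0.0033,-0.0199
from 545
555.0: 0.0042,-0.0092
565.0: 0.0099,-0.0175
from 565
575.0: 0.0071,-0.0072
585.0: 0.0153,-0.0131
from 585
595.0: 0.0091,-0.0043
605.0: 0.0189,-0.0070
```

```bash
python3 -m inch '[-0.0091,0.0044,0,0,0.015,-0.0189,0.0071,0,0,0.015]'; python3 -m inch '[-0.01,0.001,0,0,0.015,-0.0201,0.0002,0,0,0.015]'
```

```text
time_s: 6.45
position: [0.4783, 0.3269, 0.1252]
orientation: [[-0.97, 0.244, -0.004], [0.244, 0.97, -0.006], [0.002, -0.007, -1.0]]
wrist_force: [-7.1, -10.7, 14.2]
opening: 0.0237
finger_force: 30.0
time_s: 6.7
position: [0.4964, 0.3205, 0.1251]
orientation: [[-0.969, 0.245, -0.007], [0.245, 0.969, -0.009], [0.005, -0.01, -1.0]]
wrist_force: [-12.2, -14.5, 19.4]
opening: 0.0235
finger_force: 30.0
```

```bash
python3 -m inch '[-0.0095,-0.0045,-0.002,0,0.015,-0.0187,-0.0087,-0.002,0,0.015]'
```

```text
time_s: 6.95
position: [0.5102, 0.3094, 0.1253]
orientation: [[-0.97, 0.243, -0.01], [0.243, 0.97, -0.007], [0.008, -0.009, -1.0]]
wrist_force: [-12.1, -5.8, 6.8]
opening: 0.0237
finger_force: 30.0
```

```bash
python3 -m inch '[-0.0076,-0.0069,-0.0005,0,0.015,-0.0148,-0.014,-0.0005,0,0.015]'
```

```text
time_s: 7.2
position: [0.5161, 0.3019, 0.1253]
orientation: [[-0.971, 0.238, -0.016], [0.238, 0.971, 0.004], [0.016, -0.0, -1.0]]
wrist_force: [-27.2, 24.7, -0.0]
opening: 0.0235
finger_force: 30.0
```

```bash
python3 -m inch '[-0.001,-0.002,0,0,0.015,-0.001,-0.002,0,0,0.015]'; for a in 478;do python3 arc.py $a $((a-92)) 8; done
```

```text
time_s: 7.45
position: [0.5159, 0.3021, 0.1254]
orientation: [[-0.972, 0.234, -0.015], [0.234, 0.972, 0.005], [0.015, 0.001, -1.0]]
wrist_force: [-19.6, 18.3, -2.2]
opening: 0.0237
finger_force: 30.0
466.5: 0.0092,0.0070
455.0: 0.0197,0.0121
443.5: 0.0310,0.0150
432.0: 0.0426,0.0155
420.5: 0.0541,0.0138
409.0: 0.0650,0.0098
397.5: 0.0749,0.0037
386.0: 0.0833,-0.0043
```

```bash
python3 arc.py 487 387 8
```

```text
474.5: 0.0088,0.0091
462.0: 0.0194,0.0160
449.5: 0.0312,0.0205
437.0: 0.0437,0.0223
424.5: 0.0562,0.0214
412.0: 0.0683,0.0178
399.5: 0.0794,0.0116
387.0: 0.0888,0.0032
```

```bash
python3 -m inch '[0.0088,0.0091,0,0,0.015, 0.0194,0.016,0,0,0.015, 0.0312,0.0205,0,0,0.015, 0.0437,0.0223,0,0,0.015, 0.0562,0.0214,0,0,0.015, 0.0683,0.0178,0,0,0.015, 0.0794,0.0116,0,0,0.015, 0.0888,0.0032,0,0,0.015, 0.0888,0.0032,0,0,0.015]'; python3 -c "
from h import *
p=np.array(state()['position'])[:2]-[.466,.2695]; print(np.degrees(np.arctan2(p[1],p[0])),np.hypot(*p))"
```

```text
time_s: 8.57
position: [0.4369, 0.3186, 0.1255]
orientation: [[-0.971, 0.241, -0.005], [0.241, 0.971, -0.002], [0.005, -0.003, -1.0]]
wrist_force: [-4.3, 5.2, -10.9]
opening: 0.0235
finger_force: 30.0
120.67439897783443 0.05710864452963576
```

```bash
python3 -m inch '[0,0,0,0,0.045, 0,0,0,0,0.06, 0,0,0,0,0.07, 0,0,-0.05,0,0.0878, 0,0,-0.11,0,0.0878, -0.317,-0.353,-0.11,-0.2,0.0878, -0.317,-0.353,-0.11,-0.2,0.0878, -0.317,-0.353,-0.11,-0.2,0.0878, -0.317,-0.353,-0.11,-0.2,0.0878, -0.317,-0.353,-0.11,-0.2,0.0878, -0.317,-0.353,-0.11,-0.2,0.0878, -0.317,-0.353,-0.11,-0.2,0.0878, -0.317,-0.353,-0.05,-0.2,0.0878, -0.317,-0.353,-0.05,-0.2,0.0878, -0.317,-0.353,-0.05,-0.2,0.0878]'
cat > near.py <<'E'
# near view of a flat piece: python3 near.py ztop xguess yguess png
import sys; from h import *
zt,x0,y0=map(float,sys.argv[1:4]); s=state(); p,d,C=shot("wrist",sys.argv[4]); P=cloud(C,d)
z0=P[...,2]; q=(abs(z0-zt)<.005)&(np.hypot(P[...,0]-x0,P[...,1]-y0)<.08)
_,l,st,ce=cv2.connectedComponentsWithStats(q.astype(np.uint8)); i=1+np.argmax(st[1:,4]); q=l==i
X=P[q]; R=np.array(s["orientation"])
h=cv2.convexHull((X[:,:2]*1000).astype(np.float32)); c,wh,a=cv2.minAreaRect(h); m,r=cv2.minEnclosingCircle(h)
print("t",s["time_s"],"n",len(X),"z",np.median(X[:,2]).round(4),"rect",np.round(c,1),np.round(wh,1),round(a,1),"mec",np.round(m,1),round(r,1),"pix",ce[i].round(),st[i][:4])
g=np.array([c[0]/1000,c[1]/1000,s["position"][2]])-s["position"]
print("pos",np.round(s["position"],4),"yaw of tool y",np.degrees(np.arctan2(R[1,1],R[0,1])).round(1),"tool shift to rect c",(R.T@g).round(4))
E
python3 near.py .024 .66 -.1 w2.png
```

```text
time_s: 10.45
position: [0.6623, -0.0996, 0.1772]
orientation: [[-0.999, 0.045, -0.002], [0.045, 0.999, 0.0], [0.002, 0.0, -1.0]]
wrist_force: [-0.9, -0.6, -0.2]
opening: 0.0881
finger_force: 0.0
t 10.45 n 7406 z 0.0238 rect [ 658.1 -101.1] [ 68.3 111.5] 88.1 mec [ 658.  -101.1] 56.3 pix [288. 192.] [252 136  72 113]
pos [ 0.6623 -0.0996  0.1772] yaw of tool y 87.4 tool shift to rect c [ 0.0041 -0.0017  0.    ]
```

View pics/w2.png

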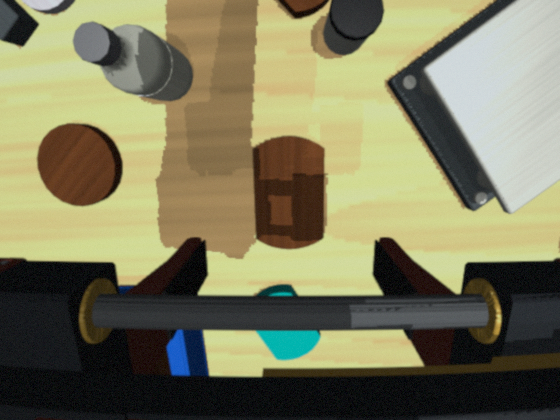

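The wrist view shows the large pad at (288,192) with its flats lying left and right, square to the fingers and with free bench on both sides; the bottle (150,60) and spare disc (80,165) are clear.

```bash
python3 -m inch '[0.003,-0.0015,0.06,-0.01,0.0878, 0.003,-0.0015,0.12,-0.01,0.0878, 0.003,-0.0015,0.16,-0.01,0.0878, 0.003,-0.0015,0.173,-0.01,0.0878, 0.003,-0.0015,0.173,-0.01,0.0878, 0.003,-0.0015,0.173,-0.01,0.06, 0.003,-0.0015,0.173,-0.01,0.06, 0.003,-0.0015,0.173,-0.01,0.06, 0.003,-0.0015,0.173,-0.01,0.06, 0.003,-0.0015,0.15,-0.01,0.06, 0.003,-0.0015,0.05,-0.01,0.06, 0.003,-0.0015,0.05,-0.01,0.06]' 35
```

```text
time_s: 12.0
position: [0.6607, -0.1019, 0.1318]
orientation: [[-0.999, 0.035, 0.004], [0.035, 0.999, -0.001], [-0.004, -0.0, -1.0]]
wrist_force: [0.2, -0.8, -2.6]
opening: 0.0679
finger_force: 35.0
```

Run:
```python
from h import *
s=state(); R=np.array(s["orientation"]); p=np.array(s["position"])
for n in("wrist","scene"):
    im,d,C=shot(n,n+"3.png"); P=cloud(C,d)
    q=(abs(P[...,2]-.0685)<.006)&(np.hypot(P[...,0]-.574,P[...,1]-.113)<.13)
    _,l,st,ce=cv2.connectedComponentsWithStats(q.astype(np.uint8)); i=1+np.argmax(st[1:,4]); X=P[l==i]
    print(n,len(X),np.median(X[:,2]),cv2.minAreaRect((X[:,:2]*1000).astype(np.float32)),ce[i],st[i])
    if n=="wrist":
        q=(abs(P[...,2]-(p[2]+.02))<.015)&(np.hypot(P[...,0]-p[0],P[...,1]-p[1])<.08)
        X=P[q]; print(len(X),np.median(X,0),cv2.minAreaRect((X[:,:2]*1000).astype(np.float32)))
print(p)
g=np.array([.574,.113,0])-p; print(R.T@g, np.degrees(np.arctan2(R[1,1],R[0,1])))
```

```text
wrist 14383 0.06810134998358156 ((597.8624267578125, 53.5196533203125), (163.4143524169922, 76.427734375), 7.007928371429443) [522.65806855  99.7811305 ] [  453     0   107   233 14383]
26517 [ 0.64526306 -0.10178474  0.14935242] ((658.055908203125, -100.59007263183594), (112.99234771728516, 85.97457122802734), 8.080901145935059)
scene 1043 0.06932050685761493 ((582.0359497070312, 120.27932739257812), (132.17665100097656, 155.74526977539062), 34.5455322265625) [339.7641419  213.59731544] [ 316  198   47   33 1043]
[ 0.66065397 -0.1019262   0.13182818]
[0.09468052 0.21177683 0.13140405] 87.97004387719458
```

```bash
python3 -m inch '[0.0046,0.06,-0.06,0,0.06, 0.0046,0.13,-0.07,0,0.06, 0.0046,0.13,-0.07,0,0.06, 0.0046,0.13,-0.07,0,0.06, 0.0046,0.13,-0.07,0,0.06]'
python3 - <<'E'
from h import *
s=state(); R=np.array(s["orientation"]); p=np.array(s["position"])
im,d,C=shot("wrist","w4.png"); P=cloud(C,d)
q=(abs(P[...,2]-.0685)<.006)&(np.hypot(P[...,0]-.574,P[...,1]-.113)<.13)
_,l,st,ce=cv2.connectedComponentsWithStats(q.astype(np.uint8)); i=1+np.argmax(st[1:,4]); X=P[l==i]
c,wh,a=cv2.minAreaRect((X[:,:2]*1000).astype(np.float32)); print(len(X),np.median(X[:,2]),c,wh,a,ce[i],st[i])
print(p)
g=np.array([c[0]/1000,c[1]/1000,0])-p; print(R.T@g)
E
```

```text
time_s: 12.72
position: [0.6589, 0.027, 0.1969]
orientation: [[-0.999, 0.036, -0.001], [0.036, 0.999, -0.001], [0.001, -0.001, -1.0]]
wrist_force: [-0.1, -1.2, -1.4]
opening: 0.0682
finger_force: 35.0
28369 0.06822808773056394 (572.5433959960938, 113.05104064941406) (151.5272674560547, 149.99952697753906) 35.11891555786133 [386.94130918  95.75363954] [  267     0   234   219 28369]
[0.65887639 0.02700796 0.19692351]
[0.08912779 0.08312309 0.19693262]
```

```bash
python3 -m inch '[0.0438,0.042,0.0,0,0.06, 0.0876,0.0831,0.02,0,0.06, 0.0876,0.0831,0.06,0,0.06, 0.0876,0.0831,0.095,0,0.06, 0.0876,0.0831,0.11,0,0.06, 0.0876,0.0831,0.118,0,0.06, 0.0876,0.0831,0.120,0,0.06, 0.0876,0.0831,0.122,0,0.06]'
```

```text
time_s: 13.78
position: [0.5758, 0.1149, 0.0765]
orientation: [[-0.999, 0.035, 0.002], [0.035, 0.999, 0.001], [-0.002, 0.001, -1.0]]
wrist_force: [0.4, -0.4, -1.2]
opening: 0.0677
finger_force: 35.0
```

```bash
python3 -m inch '[0.0018,-0.0015,0.001,0,0.06, 0.0018,-0.0015,0.0025,0,0.06, 0.0018,-0.0015,0.0035,0,0.06,0.0018,-0.0015,0.0035,0,0.06]'
```

```text
time_s: 14.28
position: [0.5732, 0.1133, 0.0747]
orientation: [[-0.999, 0.035, 0.0], [0.035, 0.999, 0.001], [-0.0, 0.001, -1.0]]
wrist_force: [-7.6, -1.3, 19.8]
opening: 0.0676
finger_force: 35.0
```

```bash
python3 -m inch '[0,0,-0.0008,0,0.075, 0,0,-0.0008,0,0.0878, 0,0,-0.0008,0,0.0878, 0,0,-0.03,0,0.0878, 0,0,-0.09,0,0.0878, 0,0,-0.12,0,0.0878,0,0,-0.12,0,0.0878]'; python3 near.py .0925 .573 .113 w5.png
python3 - <<'E'
from h import *
s=state(); R=np.array(s["orientation"]); p=np.array(s["position"]); print(np.round(s["qpos"],2)); print(R.T@(np.array([.4395,-.3215,.20])-p))
E
```

```text
time_s: 15.15
position: [0.5747, 0.1138, 0.1946]
orientation: [[-0.999, 0.035, 0.005], [0.035, 0.999, 0.002], [-0.005, 0.002, -1.0]]
wrist_force: [-0.4, 0.8, -0.9]
opening: 0.0875
finger_force: 0.0
t 15.15 n 10291 z 0.0922 rect [570.4 112.7] [ 68.3 111.8] 87.9 mec [570.5 112.7] 56.3 pix [289. 201.] [246 136  86 133]
pos [0.5747 0.1138 0.1946] yaw of tool y 88.0 tool shift to rect c [ 0.0043 -0.0013 -0.    ]
[-0.55  0.37  0.32  1.83 -0.14  0.97  1.36]
[ 0.11879603 -0.43956556 -0.00785075]
```

```bash
python3 -m inch '[0.03,-0.06,0,0.0,0.0878, 0.119,-0.44,0,0.82,0.0878, 0.119,-0.44,0,0.82,0.0878, 0.119,-0.44,0,0.82,0.0878, 0.119,-0.44,0,0.82,0.0878, 0.119,-0.44,0,0.82,0.0878, 0.119,-0.44,0,0.82,0.0878, 0.119,-0.44,0,0.82,0.0878, 0.119,-0.44,0.03,0.82,0.0878, 0.119,-0.44,0.03,0.82,0.0878, 0.119,-0.44,0.03,0.82,0.0878, 0.119,-0.44,0.03,0.82,0.0878]'; python3 near.py .014 .4395 -.3215 w6.png;  python3 -c "
from h import *
print(np.round(state()['qpos'],2))"
```

```text
time_s: 16.7
position: [0.4394, -0.322, 0.1627]
orientation: [[-0.657, 0.754, 0.001], [0.754, 0.657, -0.0], [-0.001, 0.0, -1.0]]
wrist_force: [-0.0, 0.3, 0.1]
opening: 0.0879
finger_force: 0.0
t 16.7 n 3326 z 0.0138 rect [ 438.1 -322.8] [62.8 62.7] 86.1 mec [ 438.3 -322.6] 31.9 pix [289. 197.] [257 165  66  65]
pos [ 0.4394 -0.322   0.1627] yaw of tool y 41.1 tool shift to rect c [ 0.0002 -0.0015 -0.    ]
[ 0.02  0.38  0.62  1.96 -0.28  0.89  1.51]
```

View pics/w6.png

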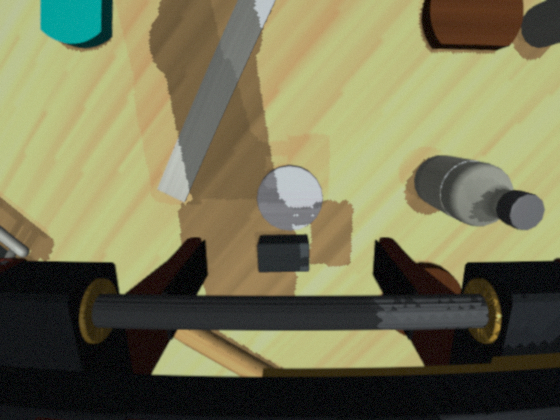

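The wrist view shows the disc at (289,197), the block behind it at (283,253), the bottle at right (460,190) and the ruler's end at left (175,190). The finger places beside the disc, left and right, are free.

```bash
python3 -m inch '[0,-0.0015,0.06,0,0.0878, 0,-0.0015,0.12,0,0.0878, 0,-0.0015,0.15,0,0.0878, 0,-0.0015,0.159,0,0.0878, 0,-0.0015,0.159,0,0.0878, 0,-0.0015,0.159,0,0.056, 0,-0.0015,0.159,0,0.056, 0,-0.0015,0.159,0,0.056, 0,-0.0015,0.159,0,0.056, 0,-0.0015,0.14,0,0.056, 0,-0.0015,0.08,0,0.056, 0,-0.0015,-0.04,0,0.056, 0,-0.0015,-0.04,0,0.056, 0,-0.0015,-0.04,0,0.056]' 35;  python3 - <<'E'
from h import *
s=state(); R=np.array(s["orientation"]); p=np.array(s["position"]); print(R.T@(np.array([.5735,.1131,.20])-p))
E
```

```text
time_s: 18.5
position: [0.4395, -0.325, 0.2072]
orientation: [[-0.656, 0.755, 0.008], [0.755, 0.656, -0.003], [-0.008, 0.004, -1.0]]
wrist_force: [0.8, 0.1, -1.8]
opening: 0.0633
finger_force: 35.0
[0.24297382 0.38842016 0.0068914 ]
```

```bash
python3 -m inch '[0.121,0.194,0,0,0.056, 0.243,0.388,0,0,0.056, 0.243,0.388,0,0,0.056, 0.243,0.388,0,0,0.056, 0.243,0.388,0,0,0.056, 0.243,0.388,0,0,0.056, 0.243,0.388,0,0,0.056, 0.243,0.388,0,0,0.056, 0.243,0.388,0,0,0.056, 0.243,0.388,0.05,0,0.056, 0.243,0.388,0.09,0,0.056, 0.243,0.388,0.1,0,0.056, 0.243,0.388,0.105,0,0.056, 0.243,0.388,0.105,0,0.056]';  python3 - <<'E'
from h import *
s=state(); R=np.array(s["orientation"]); p=np.array(s["position"]); print(R.T@(np.array([.5735,.1131,.0962])-p))
E
```

```text
time_s: 20.25
position: [0.5717, 0.1143, 0.0983]
orientation: [[-0.656, 0.755, 0.002], [0.755, 0.656, 0.0], [-0.001, 0.002, -1.0]]
wrist_force: [0.6, -0.2, -0.6]
opening: 0.063
finger_force: 35.0
[-0.00206258  0.0005385   0.0021295 ]
```

```bash
python3 -m inch '[-0.002,0.0005,0.001,0,0.056, -0.002,0.0005,0.002,0,0.056, -0.002,0.0005,0.003,0,0.056, -0.002,0.0005,0.003,0,0.056]'
```

```text
time_s: 20.75
position: [0.5736, 0.1137, 0.0964]
orientation: [[-0.656, 0.755, 0.002], [0.755, 0.656, 0.001], [-0.0, 0.002, -1.0]]
wrist_force: [-4.6, -0.7, 14.7]
opening: 0.0632
finger_force: 35.0
```

```bash
python3 -m inch '[0,0,-0.001,0,0.075, 0,0,-0.001,0,0.0878, 0,0,-0.001,0,0.0878, 0,0,-0.03,0,0.0878, 0,0,-0.09,0,0.0878, 0,0,-0.11,0,0.0878,0,0,-0.11,0,0.0878]'; python3 near.py .1065 .573 .113 w7.png
python3 - <<'E'
from h import *
s=state(); R=np.array(s["orientation"]); p=np.array(s["position"]); print(np.round(s["qpos"],2)); print(R.T@(np.array([.454,-.086,.17])-p))
E
```

```text
time_s: 21.62
position: [0.5736, 0.114, 0.2055]
orientation: [[-0.656, 0.754, 0.003], [0.754, 0.656, 0.001], [-0.001, 0.003, -1.0]]
wrist_force: [-0.2, 0.2, 0.6]
opening: 0.0881
finger_force: 0.0
t 21.625 n 4595 z 0.1062 rect [572.4 113.3] [62.8 63. ] 68.4 mec [572.5 113.2] 32.0 pix [289. 210.] [250 172  78  76]
pos [0.5736 0.114  0.2055] yaw of tool y 41.0 tool shift to rect c [ 0.0003 -0.0013 -0.    ]
[-0.71  0.38  0.53  1.83 -0.22  1.    0.62]
[-0.07293136 -0.22071813  0.03384354]
```

```bash
python3 -m inch '[-0.073,-0.221,0,1.54,0.0878, -0.073,-0.221,0,1.54,0.0878, -0.073,-0.221,0,1.54,0.0878, -0.073,-0.221,0,1.54,0.0878, -0.073,-0.221,0,1.54,0.0878, -0.073,-0.221,0,1.54,0.0878, -0.073,-0.221,0,1.54,0.0878, -0.073,-0.221,0.034,1.54,0.0878, -0.073,-0.221,0.034,1.54,0.0878, -0.073,-0.221,0.034,1.54,0.0878, -0.073,-0.221,0.034,1.54,0.0878]'; python3 near.py .02 .454 -.086 w8.png;  python3 -c "
from h import *
print(np.round(state()['qpos'],2))"
```

```text
time_s: 23.05
position: [0.4542, -0.0865, 0.1708]
orientation: [[0.733, 0.681, 0.001], [0.681, -0.733, 0.0], [0.001, 0.001, -1.0]]
wrist_force: [-0.4, 0.2, -0.7]
opening: 0.0877
finger_force: 0.0
t 23.05 n 4789 z 0.0198 rect [450.3 -87.3] [86.3 57.9] 41.7 mec [450.1 -87.1] 43.2 pix [288. 199.] [258 156  61  88]
pos [ 0.4542 -0.0865  0.1708] yaw of tool y -47.1 tool shift to rect c [-0.0034 -0.002  -0.    ]
[-0.72  0.26  0.91  2.14 -0.28  0.85 -0.46]
```

View pics/w8.png

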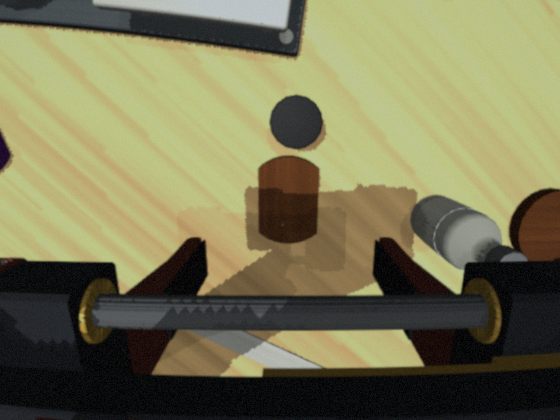

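The wrist view shows the small brown pad at (288,199) lying square between the fingers, with the tin at (297,122) beyond its round end and free bench on both flat sides.

```bash
python3 -m inch '[-0.0025,-0.0015,0.06,0.02,0.0878, -0.0025,-0.0015,0.12,0.02,0.0878, -0.0025,-0.0015,0.155,0.02,0.0878, -0.0025,-0.0015,0.167,0.02,0.0878, -0.0025,-0.0015,0.167,0.02,0.0878, -0.0025,-0.0015,0.167,0.02,0.05, -0.0025,-0.0015,0.167,0.02,0.05, -0.0025,-0.0015,0.167,0.02,0.05, -0.0025,-0.0015,0.167,0.02,0.05, -0.0025,-0.0015,0.15,0.02,0.05, -0.0025,-0.0015,0.09,0.02,0.05, -0.0025,-0.0015,-0.05,0.02,0.05, -0.0025,-0.0015,-0.05,0.02,0.05, -0.0025,-0.0015,-0.05,0.02,0.05]' 35;  python3 - <<'E'
from h import *
s=state(); R=np.array(s["orientation"]); p=np.array(s["position"]); print(R.T@(np.array([.5735,.1131,.20])-p))
E
```

```text
time_s: 24.85
position: [0.4526, -0.0871, 0.223]
orientation: [[0.747, 0.665, 0.005], [0.665, -0.747, 0.002], [0.005, 0.002, -1.0]]
wrist_force: [-0.3, 0.7, -1.9]
opening: 0.0577
finger_force: 35.0
[ 0.22325611 -0.06931864  0.02408364]
```

```bash
python3 -m inch '[0.112,-0.035,0,0,0.05, 0.2233,-0.0693,0,0,0.05, 0.2233,-0.0693,0,0,0.05, 0.2233,-0.0693,0,0,0.05, 0.2233,-0.0693,0,0,0.05, 0.2233,-0.0693,0,0,0.05, 0.2233,-0.0693,0.05,0,0.05, 0.2233,-0.0693,0.09,0,0.05, 0.2233,-0.0693,0.103,0,0.05, 0.2233,-0.0693,0.108,0,0.05, 0.2233,-0.0693,0.108,0,0.05]';  python3 - <<'E'
from h import *
s=state(); R=np.array(s["orientation"]); p=np.array(s["position"]); print(R.T@(np.array([.5735,.1131,.1103])-p))
E
```

```text
time_s: 26.22
position: [0.5725, 0.1128, 0.1132]
orientation: [[0.748, 0.664, 0.001], [0.664, -0.748, 0.001], [0.001, 0.001, -1.0]]
wrist_force: [-0.7, 1.4, -0.8]
opening: 0.0578
finger_force: 35.0
[0.00094566 0.0005051  0.00290853]
```

```bash
python3 -m inch '[0.001,0.0005,0.0015,0,0.05, 0.001,0.0005,0.0025,0,0.05, 0.001,0.0005,0.0035,0,0.05, 0.001,0.0005,0.0035,0,0.05]'
```

```text
time_s: 26.72
position: [0.5734, 0.1137, 0.1102]
orientation: [[0.747, 0.665, 0.001], [0.665, -0.747, 0.001], [0.002, -0.0, -1.0]]
wrist_force: [-3.2, 0.8, 10.5]
opening: 0.0577
finger_force: 35.0
```

```bash
python3 -m inch '[0,0,-0.0005,0,0.07, 0,0,-0.0005,0,0.0878, 0,0,-0.0005,0,0.0878, 0,0,-0.03,0,0.0878, 0,0,-0.08,0,0.0878, 0,0,-0.11,0,0.0878,0,0,-0.11,0,0.0878]'; python3 near.py .1265 .573 .113 w9.png; sed -i 's/plate=(338,207),//;s/plate=(271,172),//' m.py; python3 -c "
from h import *
shot('scene','scene9.png');shot('side','side9.png')"; python3 m.py
```

```text
time_s: 27.6
position: [0.5743, 0.1135, 0.2208]
orientation: [[0.747, 0.664, 0.004], [0.664, -0.747, 0.002], [0.004, 0.001, -1.0]]
wrist_force: [-0.4, -0.4, -1.0]
opening: 0.0876
finger_force: 0.0
t 27.6 n 6918 z 0.1263 rect [572.3 113.3] [86.1 58.1] 42.1 mec [572.3 113.2] 43.3 pix [288. 212.] [251 160  75 105]
pos [0.5743 0.1135 0.2208] yaw of tool y -48.4 tool shift to rect c [-0.0017 -0.0012 -0.    ]
scene big z 0.0007 0.024 rect c [348.7   5.4] wh [1605.3 1209.6] ang 89.9 mec [350.6  64.1] 75101
scene small z 0.0011 0.02 rect c [348.7   5.4] wh [1605.3 1209.6] ang 89.9 mec [350.6  64.1] 75165
scene disc z 0.0007 0.014 rect c [348.7   5.4] wh [1605.3 1209.6] ang 89.9 mec [350.6  64.1] 75097
scene spare z 0.0189 0.018 rect c [ 622.2 -311.9] wh [82.  82.5] ang 73.6 mec [ 622.8 -312. ] 558
scene tin z 0.0692 0.068 rect c [512.1 -41.8] wh [38.1 38.3] ang 54.5 mec [513.5 -40.3] 92
scene block z 0.0308 0.03 rect c [ 472.3 -365.3] wh [50.4 31.8] ang 40.9 mec [ 472.6 -365.7] 142
scene bottle z 0.067 None rect c [ 553.7 -220.2] wh [46.8 20.2] ang 54.6 mec [ 546.5 -215.1] 57
side big z -0.0009 0.024 rect c [351.    3.2] wh [1604.1 1205.4] ang 89.9 mec [297.3   4.6] 104551
side small z -0.0013 0.02 rect c [351.    3.2] wh [1604.1 1205.4] ang 89.9 mec [297.3   4.6] 104421
side disc z -0.0008 0.014 rect c [351.    3.2] wh [1604.1 1205.4] ang 89.9 mec [297.3   4.6] 104569
side spare z 0.0169 0.018 rect c [ 621.3 -314.4] wh [85.6 82.6] ang 25.8 mec [ 620.4 -313.8] 616
side tin z 0.0671 0.068 rect c [509.2 -41.5] wh [43.  38.6] ang 64.6 mec [511.1 -42.6] 115
side block z 0.0297 0.03 rect c [ 470.8 -367.9] wh [50.1 30.1] ang 41.8 mec [ 470.5 -368.3] 217
```

View pics/side9.png

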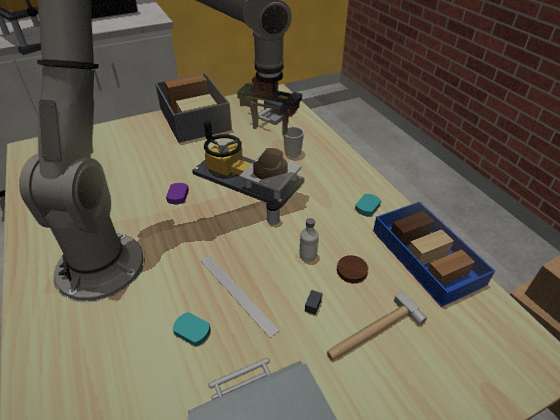

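The side view shows the stack centred on the plate at (270,163). The tin, block, bottle and spare disc have not moved, and the open gripper hangs clear above.

```bash
python3 -c "
from plant import hand_in
print(hand_in())"
```

```text
the job is handed in; nothing more can be done
None
```

The job is handed in at about 28 s: I wound the handwheel clockwise to its stop (about 1.33 turns), backed it off about 88°, and stacked the large pad, disc and small pad on the plate, each within about 2 mm of centre; the tin, block, bottle and spare disc measured where they were before, and the gripper is open and clear.

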